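# Walk the mould block round to its fence

## Task

Turn the heavy grey metal mould block on the bench by pushing at its corners until its notched face looks squarely at the steel fence, while it is still clear of the fence; then push it up until the notched face lies flat against the fence, with no part of the block past either end of the fence. Only push it along the bench, never lift or tip it, do not let it strike the fence while it is still askew, and leave the tin, the amber bottle and the vial where they stand.

Things in the scene. Friction and masses are not known exactly. Their poses are not given: they have to be found in the camera images.
- block: Loose plain grey metal block, 0.6 to 1 kg, 95 (its x) by 110 (y) by 42 mm high, four 3 mm screw heads and a flat brass bush on top. Origin: centre of the underside, z up. A vertical notch 34 wide, 10 deep runs down the middle of its +x face (47.5 mm from the origin); the other faces are plain. Starts 0.5 to 1.3 rad counter-clockwise of facing the fence, 135 to 165 mm off it. Slides with dry friction.
- front_left (a point): Outer edge of the notched face's land on the block's +y side, at (47.5, 55, 21) mm in the block's frame.
- front_right (a point): Outer edge of the notched face's land on the block's -y side, at (47.5, -55, 21) mm in the block's frame.
- fence: Fixed dark steel angle fence, 220 mm long (its y), 40 high, leg 8 thick, 42 mm deep with its flange. Origin: on the bench, middle of its flat front face (plane x = 0); +x points into the fence, away from the robot, z up. The block works at negative x. Block facing it squarely: both have the same yaw; flush: the block's origin is at x = -47.5 mm in this frame.
- tin: Bystander: round blue tin, 70 mm across and 34 mm high, beyond the fence's right (-y) end. Origin at the centre of its underside.
- amber: Bystander: small brown glass bottle, 32 mm across and 53 mm high, beyond the fence's left (+y) end. Origin at the centre of its underside.
- vial: Bystander: clear vial, 24 mm across and 59 mm high, standing behind the fence. Origin at the centre of its underside.

How it is judged (in metres and radians):
On the way:
1. the block's notched face looks squarely at the fence (within 0.15 rad) while it is still at least 8 mm clear of it (angle between the x axis of block and the x axis of fence, either way round below 0.15 rad and x of each of front_left, front_right in the frame of fence below -0.008 m and x of fence in the frame of block above 0 m), for 0.2 s.
At the end, for the whole second after the job is handed in: Both edges of the notched face are within 4 mm of the fence's front face (square within 0.06 rad), the block's middle is within 57 mm of the fence's middle along it (no overhang), and the block rests flat on the bench (x of front_left in the frame of fence between -0.004 and 0.004 m and x of front_right in the frame of fence between -0.004 and 0.004 m and y of block in the frame of fence between -0.057 and 0.057 m and angle between the x axis of block and the x axis of fence, either way round below 0.06 rad and height (world z) of block below 0.004 m and angle between block's own z axis and vertical below 0.05 rad and linear speed of block below 0.01 m/s and angular speed of block below 0.05 rad/s); the robot touches nothing.
It fails at once if the block is lifted or tipped (origin 10 mm up, or 0.15 rad) (height (world z) of block above 0.01 m or angle between block's own z axis and vertical above 0.15 rad).
It fails at once if the block strikes the fence while more than 0.2 rad askew (contact force between block and fence above 0.5 N and angle between the x axis of block and the x axis of fence, either way round above 0.2 rad).
It fails at once if the tin, amber bottle or vial is moved more than 20 mm or tipped (distance of any of tin, amber, vial from where it was at the start of the episode above 0.02 m or angle between any of tin, amber, vial's own z axis and vertical above 0.3 rad).
It also fails if it takes over 58 s, if anything falls off the work surface, if the arm or the gripper's body presses on something with over 40 N, if the wrist force passes 120 N, or if a joint passes its speed limit or range.

## Robot

A 6-joint arm with a two-finger parallel gripper is mounted at the origin on a cart in front of the work surface, level with it; the furniture and walls round the work are solid. World frame = base frame: x ahead of the robot, y to its left, z up, the work surface at z = 0. Lengths are in mm, angles in rad, forces in N, time in s.
With the tool pointing down it reaches from about 250 to 775 mm from the base axis. Payload 4 kg.
Tool frame: the origin (TCP) lies on the centre line of the jaws, within the pads' length; the fingertips stand 22 mm ahead of it and the grasp point (between the pads) lies 3 mm ahead of it; z points along the fingers, y is the line along which they close (so a half turn about z gives the same grasp; the last joint's range is limited). The gripper opens to 94 mm and grips with 3 to 60 N. Pads are 16 mm wide; open, the fingers measure 119 mm over their backs; the gripper's body (75 mm by 177 mm) begins 78 mm behind the grasp point.
Start: joints at [1.139, 0.087, 1.371, -0, 1.684, -0.103], TCP at [177.609, 520.551, 227.506] pointing down, gripper open.
Joint ranges: [-3.1, 3.1], [-0.76, 2.03], [0.27, 2.55], [-1.08, 4.22], [0.17, 2.65], [-2.57, 2.57]. Speed limits (rad/s): [2.79, 2.79, 3.14, 3.14, 3.14, 3.14].

## Interface

Orientations are given as a unit quaternion [w, x, y, z].
In Python, from plant import ctrl gives the robot as it stands. The module is installed in compiled form; this text tells all that it offers.
- The arm moves only by the tool drive_tool, never from a script. Its argument "rows" is a list of rows, each a list of 5 numbers: the opening, from -1 (shut) to 1 (fully open), so that 0 is half open, then the shift along the tool's x, y, z in units of 3 cm (1.0 is 3 cm), then the turn about the tool's z in units of 5 degrees (1.0 is 5 degrees). A call has 1 to 20 rows; each row shifts and turns the commanded pose from where the row before left it, along the tool's axes as they then stand; what a row does not reach is not made up. A row lasts 1/12 s, in which the tool goes at most 41.7 mm and 7.16 degrees, less where a joint would pass 70% of its speed; a pose out of reach is approached as far as the arm can. A call with a number of a shift or a turn outside -1 to 1 is refused whole. A call with a gripper value outside its range is refused whole. The fingers move at their own pace and stop on an object; "force" is the grip in N (left out, the last holds). Time passes only in rows, so rows that do not move let the fingers close. It gives the time, the measured TCP pose, the force, the opening and the grip force at its end, in the units of the state.
- ctrl.state(): the state, without advancing time (a new reading comes with each control period).
- ctrl.capture(name): name is "side" or "top" or "wrist"; returns a dict with "color" (384x512x3 uint8, red, green, blue), "mtx" (3x3 intrinsics, pixels), "dist_coeffs" ([k1, k2, p1, p2, k3] as OpenCV has them; the pictures are not rectified), "extrinsics" (4x4, takes a point from camera to world coordinates). Camera axes: x right, y up, looking along -z (the intrinsics and any distortion apply to the point x, -y, -z); pixel columns grow to the right and rows downward; lengths in mm; the calibration is good to about 2 mm. A picture is of the moment at which its call begins. There is no depth.
- ctrl.close_job(): hands the job in; it is judged then, once.
The state is a dict: "clock": time; "joint_positions": joint angles; "joint_vel": joint speeds; "tau": joint torques, N m; "tool_pos": TCP position; "tool_rot": TCP orientation; "ft_force": force on the tool from outside, world axes, zero at the start; "moment": the same for the moment, N m; "gripper_width": opening from 0.0 (shut) to 1.0 (fully open); "finger_force": force on a finger pad.
Only numpy, scipy, OpenCV 4.12 (cv2) and the standard library are available. Lean on these libraries where they do the work, as an engineer would, in place of code of your own. Each camera call takes 0.05 s, during which the arm holds its last target. There are 200 camera calls.

## Working session

There is one attempt and no reset: what is moved stays moved. The work goes in short steps, Python scripts to look and compute and a tool call to move; the robot and the scene stay as the last step left them, time stands still between calls to the robot, and variables do not carry over. Pictures are saved under pics/ and viewed, at most 10 in all, crops included, and the job is handed in when it is done.

Besides the shell and the picture viewer there is one more tool, called after "Request:" as name(argument=value, ...), one argument or row to a line, values as JSON. drive_tool: Moves the arm, as the interface text tells. Shifts and turns lie within -1 to 1; 1 stands for 3 cm of shift or 5 degrees of turn. Its arguments: {"type":"object","properties":{"rows":{"type":"array"},"force":{"type":"number"}},"required":["rows"]}

```bash
mkdir -p pics
cat > h.py <<'E'
import numpy as np, cv2
from plant import ctrl
def cap(name,fn=None):
    d=ctrl.capture(name)
    if fn: cv2.imwrite('pics/'+fn,cv2.cvtColor(d['color'],cv2.COLOR_RGB2BGR))
    return d
def ray(d,px,z):
    K=np.array(d['mtx'],float);D=np.array(d['dist_coeffs'],float);T=np.array(d['extrinsics'],float)
    u=cv2.undistortPoints(np.array(px,float).reshape(-1,1,2),K,D).reshape(-1,2)
    v=np.c_[u[:,0],-u[:,1],-np.ones(len(u))]@T[:3,:3].T
    o=T[:3,3]; return o+v*((z-o[2])/v[:,2])[:,None]
def proj(d,P):
    K=np.array(d['mtx'],float);D=np.array(d['dist_coeffs'],float);T=np.array(d['extrinsics'],float)
    p=(np.array(P,float)-T[:3,3])@T[:3,:3]; p=p*[1,-1,-1]
    return cv2.projectPoints(p.reshape(-1,1,3),np.zeros(3),np.zeros(3),K,D)[0].reshape(-1,2)
E
python3 - <<'E'
from h import *
a=cap('top','top0.png');b=cap('side','side0.png')
for d in(a,b): print(np.round(d['mtx'],1),np.round(d['extrinsics'],2))
s=ctrl.state();print(s)
E
```

```text
[[400.8   0.  249. ]
 [  0.  400.8 185.6]
 [  0.    0.    1. ]] [[ 1.0000e-02  9.9000e-01 -1.1000e-01  4.0707e+02]
 [-1.0000e+00  1.0000e-02  1.0000e-02 -3.1722e+02]
 [ 2.0000e-02  1.1000e-01  9.9000e-01  8.9822e+02]
 [ 0.0000e+00  0.0000e+00  0.0000e+00  1.0000e+00]]
[[489.4   0.  257.6]
 [  0.  489.4 190.8]
 [  0.    0.    1. ]] [[-1.0000e+00 -4.0000e-02  6.0000e-02  5.6798e+02]
 [ 7.0000e-02 -4.7000e-01  8.8000e-01  4.0864e+02]
 [-1.0000e-02  8.8000e-01  4.8000e-01  4.4500e+02]
 [ 0.0000e+00  0.0000e+00  0.0000e+00  1.0000e+00]]
{'clock': 0.1, 'joint_positions': array([ 1.13888696e+00,  8.78715535e-02,  1.37212472e+00, -3.00971060e-05,
        1.68361108e+00, -1.03069473e-01]), 'joint_vel': array([ 0.00051834,  0.00043262, -0.00371478,  0.00093887, -0.00044828,
        0.00150753]), 'tau': array([ 2.04121345e-03, -3.41252124e+01, -3.03301048e+01,  7.19552930e-02,
        3.04683857e-02, -8.26973314e-05]), 'tool_pos': array([177.42120987, 520.10404047, 226.4154523 ]), 'tool_rot': array([-2.51830384e-04,  1.63681703e-01,  9.86512689e-01, -9.75476924e-04]), 'ft_force': array([ 0.36798929,  0.23099586, -0.02519936]), 'moment': array([ 0.03239679, -0.01074279, -0.06956166]), 'finger_force': 0.0, 'gripper_width': 1.0014577220266703}
```

View pics/top0.png

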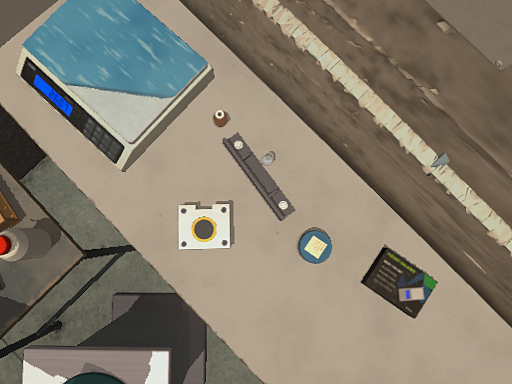

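View pics/side0.png

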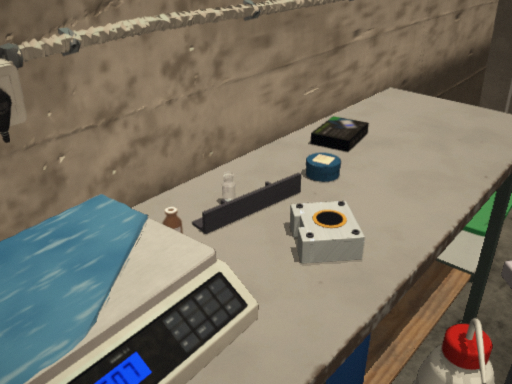

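The top view shows the block's top face at about (205,228), with the notch facing up at (207,205). The fence runs from (232,138) to (288,215), with amber at (220,117), the vial at (268,158) and the tin at (315,246). The side view agrees.

```bash
cat >> h.py <<'E'
def blockpose(d,seed=None,show=True):
    """top-face quad -> centre, edge yaw candidates (mod 90)"""
    hsv=cv2.cvtColor(d['color'],cv2.COLOR_RGB2HSV)
    m=((hsv[...,1]<40)&(hsv[...,2]>175)).astype(np.uint8)
    m=cv2.morphologyEx(m,cv2.MORPH_CLOSE,np.ones((3,3)))
    cs=cv2.findContours(m,cv2.RETR_EXTERNAL,cv2.CHAIN_APPROX_NONE)[0]
    out=[]
    for c in cs:
        if cv2.contourArea(c)<700: continue
        w=ray(d,c.reshape(-1,2),42)[:,:2].astype(np.float32)
        if seed is None or np.hypot(*(w.mean(0)-seed))<90:
            (cx,cy),(a,b),t=cv2.minAreaRect(w); out.append((cx,cy,a,b,t))
    return out
E
python3 - <<'E'
from h import *
d=cap('top')
for o in blockpose(d): print(np.round(o,1))
hsv=cv2.cvtColor(d['color'],cv2.COLOR_RGB2HSV)
print(hsv[215,190],hsv[240,225],hsv[170,245],hsv[180,180])
m=(hsv[...,2]<100).astype(np.uint8); m[:, :215]=0; m[:,300:]=0; m[:130]=0; m[222:]=0
cs=cv2.findContours(m,cv2.RETR_EXTERNAL,cv2.CHAIN_APPROX_NONE)[0]
c=max(cs,key=cv2.contourArea)
print('fence px',cv2.boxPoints(cv2.minAreaRect(c)))
for z in(0,40): print(z,np.round(ray(d,cv2.boxPoints(cv2.minAreaRect(c)),z),1))
print(np.round(ray(d,[[205,228],[207,205],[220,117],[268,158],[315,246]],[0]),0))
big=cv2.resize(d['color'][100:270,165:345],None,fx=4,fy=4,interpolation=cv2.INTER_CUBIC)[:600]
cv2.imwrite('pics/z0.png',cv2.resize(d['color'][110:260,170:340],(680,600),interpolation=cv2.INTER_CUBIC)[...,::-1])
E
```

```text
[ 418.2 -234.2   92.9  108.8    1.5]
[779.1 -40.3 353.  280.9  43.3]
[ 27  25 228] [ 15  40 114] [14 32 88] [ 17  53 179]
fence px [[220.88512 140.55835]
 [235.82587 129.54938]
 [294.91742 209.74506]
 [279.97668 220.75403]]
0 [[ 613.3 -265.5    0. ]
 [ 639.5 -299.3    0. ]
 [ 456.8 -434.1    0. ]
 [ 431.9 -400.5    0. ]]
40 [[ 604.1 -267.8   40. ]
 [ 629.1 -300.1   40. ]
 [ 454.6 -428.9   40. ]
 [ 430.8 -396.8   40. ]]
[[ 414. -233.    0.]
 [ 466. -237.    0.]
 [ 669. -263.    0.]
 [ 574. -373.    0.]
 [ 376. -479.    0.]]
```

View pics/z0.png

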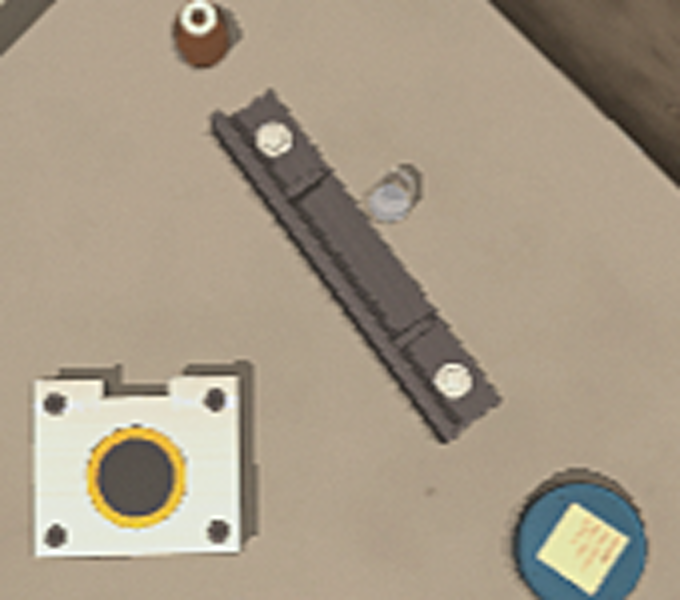

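Request:
drive_tool(
  rows=[
    [0.4, -0.643, -0.766, 0, 0],
    [0.4, -0.643, -0.766, 0, 0],
    [0.4, -0.643, -0.766, 0, 0],
    [0.4, -0.643, -0.766, 0, 0],
    [0.4, -0.643, -0.766, 0, 0],
    [0.4, -0.643, -0.766, 0, 0],
    [0.4, -0.643, -0.766, 0, 0],
    [0.4, -0.643, -0.766, 0, 0],
    [0.4, -0.643, -0.766, 0, 0],
    [0.4, -0.643, -0.766, 0, 0],
    [0.4, -0.643, -0.766, 0, 0],
    [0.4, -0.643, -0.766, 0, 0],
    [0.4, -0.643, -0.766, 0, 0],
    [0.4, -0.643, -0.766, 0, 0],
    [0.4, -0.643, -0.766, 0, 0],
  ],
)

```text
clock: 1.4
tool_pos: [340.2, 99.4, 227.3]
tool_rot: [0.0, 0.164, 0.987, 0.0]
ft_force: [1.0, -0.4, 0.1]
gripper_width: 0.701
finger_force: 0.0
```

Request:
drive_tool(
  rows=[
    [0.4, -0.283, -0.889, 0, 0],
    [0.4, -0.283, -0.889, 0, 0],
    [0.4, -0.283, -0.889, 0, 0],
    [0.4, -0.283, -0.889, 0, 0],
    [0.4, -0.283, -0.889, 0, 0],
    [0.4, -0.283, -0.889, 0, 0],
    [0.4, -0.283, -0.889, 0, 0],
    [0.4, -0.283, -0.889, 0, 0],
    [0.4, -0.283, -0.889, 0, 0],
    [0.4, -0.283, -0.889, 0, 0],
    [0.4, -0.283, -0.889, 0, 0],
    [0.4, -0.283, -0.889, 0, 0],
    [0.4, 0, 0, 0, -0.81],
    [0.4, 0, 0, 0, -0.81],
    [0.4, 0, 0, 0, -0.81],
    [0.4, 0, 0, 0, -0.81],
    [0.4, 0, 0, 0, -0.81],
    [0.4, 0, 0, 0, 0],
  ],
)

```text
clock: 2.9
tool_pos: [333.0, -234.8, 227.1]
tool_rot: [-0.0, -0.013, 1.0, 0.0]
ft_force: [-1.0, 0.4, -0.4]
gripper_width: 0.701
finger_force: 0.0
```

```bash
cat >> h.py <<'E'
from scipy.spatial.transform import Rotation as Ro
def tool():
    s=ctrl.state(); w,x,y,z=s['tool_rot']; R=Ro.from_quat([x,y,z,w]).as_matrix()
    return s,np.array(s['tool_pos']),R,np.degrees(np.arctan2(R[1,1],R[0,1]))
E
python3 - <<'E'
from h import *
s,p,R,yaw=tool(); print(s['clock'],p,yaw,s['gripper_width'],s['joint_positions'])
d=cap('wrist','w0.png')
# block centre in tool axes
c=np.array([418.2,-234.2,p[2]]);print((c-p)@R)
E
```

```text
2.9 [ 333.04540749 -234.84290085  227.1075431 ] 91.46475753670558 0.7007199202523053 [-7.53569475e-01 -2.35941060e-01  1.67351099e+00  7.85764456e-05
  1.70470979e+00 -2.34992030e+00]
[-8.51431926e+01 -1.53403556e+00 -3.77901096e-02]
```

View pics/w0.png

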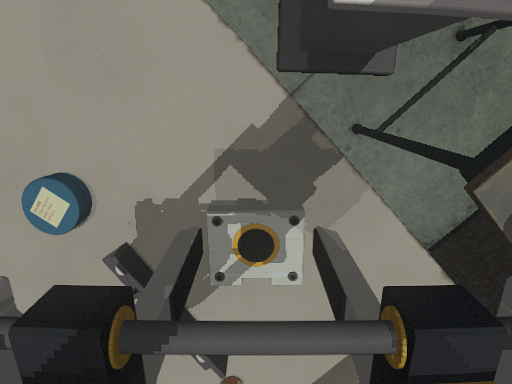

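The wrist view shows the block with its notch at the bottom (258,283) and its rear face at row 210. The fingertips are at (190,232) and (325,232). I'll project the planned touchdown points before descending.

Run:
```python
from h import *
s,p,R,yaw=tool(); d=cap('wrist')
q=p.copy();q[2]=8
P=[q+R[:,1]*40,q-R[:,1]*40]
print('tips on bench',proj(d,P), 'tips now',proj(d,[p+R[:,1]*40+R[:,2]*22,p-R[:,1]*40+R[:,2]*22]))
print('corners top',ray(d,[[207,211],[304,211],[302,284],[208,283]],42).round(1))
```

```text
tips on bench [[291.74993608 170.43968589]
 [223.70409036 170.44347425]] tips now [[325.0732434  241.23602527]
 [191.65584419 241.25362821]]
corners top [[ 372.9 -290.3   42. ]
 [ 370.4 -182.6   42. ]
 [ 462.7 -179.    42. ]
 [ 463.9 -291.1   42. ]]
```

Request:
drive_tool(
  rows=[
    [0.4, 0, -0.03, 0.94, 0],
    [0.4, 0, 0, 0.94, 0],
    [0.4, 0, 0, 0.94, 0],
    [0.4, 0, 0, 0.94, 0],
    [0.4, 0, 0, 0.94, 0],
    [0.4, 0, 0, 0.94, 0],
    [0.4, 0, 0, 0.9, 0],
    [0.4, -0.2, 0, 0, 0],
    [0.4, -0.2, 0, 0, 0],
    [0.4, -0.2, 0, 0, 0],
    [0.4, -0.15, 0, 0, 0],
    [0.4, -0.1, 0, 0, 0],
    [0.4, -0.05, 0, 0, 0],
    [0.4, -0.05, 0, 0, 0],
    [0.4, 0, 0, 0, 0],
  ],
)

```text
clock: 4.25
tool_pos: [361.5, -235.5, 31.9]
tool_rot: [-0.0, -0.013, 1.0, -0.0]
ft_force: [-2.9, -1.9, 2.1]
gripper_width: 0.701
finger_force: 1.5
```

Request:
drive_tool(
  rows=[
    [0.4, -0.0826, 0.0631, 0, 0.4],
    [0.4, -0.0826, 0.0631, 0, 0.4],
    [0.4, -0.0826, 0.0631, 0, 0.4],
    [0.4, -0.0826, 0.0631, 0, 0.4],
    [0.4, -0.0826, 0.0631, 0, 0.4],
    [0.4, -0.0826, 0.0631, 0, 0.4],
    [0.4, -0.0826, 0.0631, 0, 0.4],
    [0.4, -0.0826, 0.0631, 0, 0.4],
    [0.4, -0.0826, 0.0631, 0, 0.4],
    [0.4, -0.0826, 0.0631, 0, 0.4],
    [0.4, -0.0826, 0.0631, 0, 0.4],
    [0.4, -0.0826, 0.0631, 0, 0.4],
    [0.4, 0, 0, 0, 0],
  ],
)

```text
clock: 5.33
tool_pos: [393.0, -216.4, 31.2]
tool_rot: [-0.002, 0.197, 0.98, 0.001]
ft_force: [-6.3, 3.4, 4.8]
gripper_width: 0.705
finger_force: 3.2
```

Run:
```python
from h import *
s,p,R,yaw=tool(); d=cap('wrist','w1.png'); print(p,yaw,s['ft_force'],s['gripper_width'])
t=cap('top','top1.png')
a=cv2.imread('pics/w1.png');b=cv2.imread('pics/top1.png')[130:280,150:350]
cv2.imwrite('pics/m1.png',np.hstack([cv2.resize(a,(400,300)),cv2.resize(b,(400,300))]))
```

```text
[ 393.00829425 -216.44078207   31.175655  ] 67.31041581625178 [-6.25673426  3.36035694  4.83924368] 0.7046017192229279
```

View pics/m1.png

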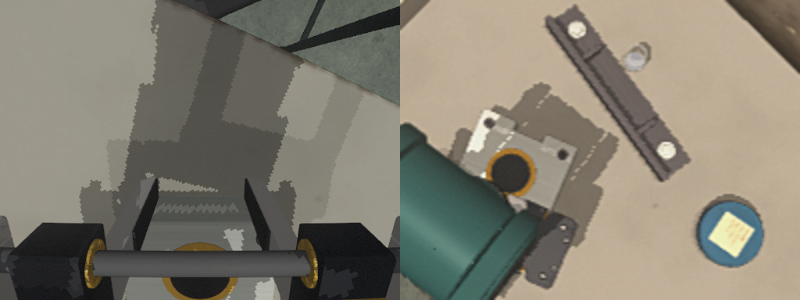

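The block is following in flush contact: the top view shows its front edge running from px (189,184) to (239,207), about 25° clockwise as planned. Continuing.

Request:
drive_tool(
  rows=[
    [0.4, -0.0826, 0.0631, 0, 0.4],
    [0.4, -0.0826, 0.0631, 0, 0.4],
    [0.4, -0.0826, 0.0631, 0, 0.4],
    [0.4, -0.0826, 0.0631, 0, 0.4],
    [0.4, -0.0826, 0.0631, 0, 0.4],
    [0.4, -0.0826, 0.0631, 0, 0.4],
    [0.4, -0.0826, 0.0631, 0, 0.4],
    [0.4, -0.0826, 0.0631, 0, 0.4],
    [0.4, -0.0826, 0.0631, 0, 0.4],
    [0.4, -0.0826, 0.0631, 0, 0.4],
    [0.4, -0.0826, 0.0631, 0, 0.4],
    [0.4, -0.0826, 0.0631, 0, 0.4],
    [0.4, -0.0826, 0.0631, 0, 0.4],
    [0.4, -0.0826, 0.0631, 0, 0.4],
    [0.4, -0.0826, 0.0631, 0, 0.4],
    [0.4, -0.04, 0, 0, 0.14],
    [0.4, 0, 0, 0, 0],
    [0.4, 0, 0, 0, 0],
  ],
)

```text
clock: 6.93
tool_pos: [441.0, -215.7, 31.0]
tool_rot: [-0.002, 0.449, 0.894, 0.002]
ft_force: [-2.3, 5.9, 3.8]
gripper_width: 0.701
finger_force: 2.9
```

Run:
```python
from h import *
s,p,R,yaw=tool(); print(p,yaw,s['ft_force'],s['gripper_width'])
t=cap('top','top2.png'); w=cap('side','side2.png')
a=cv2.imread('pics/top2.png')[120:270,170:370];b=cv2.imread('pics/side2.png')[130:280,180:380]
cv2.imwrite('pics/m2.png',np.hstack([cv2.resize(a,(400,300),interpolation=2),cv2.resize(b,(400,300),interpolation=2)]))
```

```text
[ 441.0438919  -215.68159494   31.01815176] 36.66741683305644 [-2.26920652  5.9415466   3.8033962 ] 0.7012873090111951
```

View pics/m2.png

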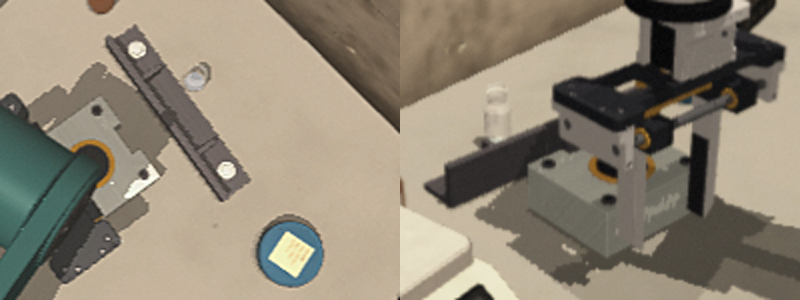

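The block now faces the fence and is clear of it: its front corners are at top px (218.5,167.5) and (250,207.5), and the fence front edge runs from (223.5,142) to (281,219).

Run:
```python
from h import *
t=cap('top')
B=ray(t,[[218.5,167.5],[250,207.5]],42)[:,:2]
n=np.array([.597,-.802]);y=np.array([.802,.597]);o=np.array([522.6,-333.])
print([(round((b-o)@n,1),round((b-o)@y,1)) for b in B], np.degrees(np.arctan2(*(B[0]-B[1])[::-1])))
s,p,R,yaw=tool();print('tcp',(p[:2]-o)@n,(p[:2]-o)@y)
# refine fence yaw from front-bottom edge pixels
hsv=cv2.cvtColor(t['color'],cv2.COLOR_RGB2HSV);m=hsv[...,2]<105
pts=[]
for r in range(145,215,1):
    u0=222+(r-140)*0.735
    row=[u for u in range(int(u0)-7,int(u0)+9) if m[r,u] and m[r,u+1] and m[r,u+2]]
    if row: pts.append((row[0]-.5,r))
w=ray(t,pts,0)[:,:2].astype(np.float32)
w=w[w[:,0]<590] 
vx,vy,x0,y0=cv2.fitLine(w,cv2.DIST_HUBER,0,.01,.01).ravel();print('fence dir',np.degrees(np.arctan2(vy,vx))%180,len(w))
print(((w-o)@n).round(1))
```

```text
[(np.float64(-42.6), np.float64(58.7)), (np.float64(-38.7), np.float64(-51.1))] 38.68592589028105
tcp -142.75563672031032 4.644765077215053
fence dir 37.253674 64
[-0.1  9.6 10.  -0.5 -0.   9.6 10.1 -0.4  0.1  9.7 10.2 -0.3  0.1  9.8
 -2.6 -3.9 -1.6 -2.9 -2.5 -2.  -1.5 -2.8 -2.4 -1.9 -1.4 -2.7 -2.3 -3.6
 -1.3 -0.8 -2.2 -3.5 -3.  -2.6 -3.9 -1.6 -1.1 -2.5 -0.2 11.3  9.9 -0.5
 -0.1  9.5 -0.9 -0.4  0.   9.6 -0.8 -0.4  0.1  9.7 -0.7 -0.3 11.1  9.8
 -0.6 -0.2 11.2  9.9 -0.5 -0.1 11.3  9.9]
```

Request:
drive_tool(
  rows=[
    [0.4, -0.067, 0, 0, 0],
    [0.4, -0.067, 0, 0, 0],
    [0.4, -0.067, 0, 0, 0],
    [0.4, -0.067, 0, 0, 0],
    [0.4, -0.067, 0, 0, 0],
    [0.4, -0.067, 0, 0, 0],
    [0.4, -0.067, 0, 0, 0],
    [0.4, -0.067, 0, 0, 0],
    [0.4, -0.067, 0, 0, 0],
    [0.4, -0.067, 0, 0, 0],
    [0.4, -0.067, 0, 0, 0],
    [0.4, -0.067, 0, 0, 0],
    [0.4, -0.067, 0, 0, 0],
    [0.4, -0.067, 0, 0, 0],
    [0.4, -0.067, 0, 0, 0],
    [0.4, -0.067, 0, 0, 0],
    [0.4, -0.067, 0, 0, 0],
    [0.4, 0, 0, 0, 0],
  ],
)

```text
clock: 8.58
tool_pos: [461.0, -243.2, 31.0]
tool_rot: [-0.002, 0.449, 0.894, 0.002]
ft_force: [-3.7, 4.9, 3.7]
gripper_width: 0.7
finger_force: 3.2
```

Request:
drive_tool(
  rows=[
    [0.4, -0.033, 0, 0, 0],
    [0.4, -0.033, 0, 0, 0],
    [0.4, 0, 0, 0, 0],
  ],
)

```text
clock: 8.83
tool_pos: [461.9, -244.5, 31.0]
tool_rot: [-0.003, 0.449, 0.894, 0.002]
ft_force: [-5.0, 5.7, 5.3]
gripper_width: 0.699
finger_force: 3.6
```

Request:
drive_tool(
  rows=[
    [0.4, -0.033, 0, 0, 0],
    [0.4, 0, 0, 0, 0],
  ],
)

```text
clock: 9.0
tool_pos: [462.4, -245.2, 31.0]
tool_rot: [-0.003, 0.449, 0.894, 0.002]
ft_force: [-4.9, 5.4, 5.2]
gripper_width: 0.704
finger_force: 3.7
```

Request:
drive_tool(
  rows=[
    [0.4, -0.033, 0, 0, 0],
    [0.4, 0, 0, 0, 0],
  ],
)

```text
clock: 9.17
tool_pos: [463.1, -246.0, 31.0]
tool_rot: [-0.003, 0.449, 0.894, 0.002]
ft_force: [-4.7, 5.6, 5.3]
gripper_width: 0.699
finger_force: 3.7
```

Request:
drive_tool(
  rows=[
    [0.4, -0.033, 0, 0, 0],
    [0.4, 0, 0, 0, 0],
  ],
)

```text
clock: 9.33
tool_pos: [463.7, -246.8, 31.0]
tool_rot: [-0.003, 0.449, 0.894, 0.002]
ft_force: [-4.5, 5.4, 5.4]
gripper_width: 0.697
finger_force: 3.7
```

Request:
drive_tool(
  rows=[
    [0.4, -0.033, 0, 0, 0],
    [0.4, 0, 0, 0, 0],
  ],
)

```text
clock: 9.5
tool_pos: [464.0, -247.2, 31.0]
tool_rot: [-0.003, 0.449, 0.894, 0.002]
ft_force: [-4.7, 6.9, 6.4]
gripper_width: 0.699
finger_force: 4.5
```

Request:
drive_tool(
  rows=[
    [0.4, -0.033, 0, 0, 0],
    [0.4, 0, 0, 0, 0],
  ],
)

```text
clock: 9.67
tool_pos: [463.9, -247.2, 31.0]
tool_rot: [-0.004, 0.449, 0.894, 0.003]
ft_force: [-6.4, 9.1, 8.0]
gripper_width: 0.703
finger_force: 5.8
```

Request:
drive_tool(
  rows=[
    [0.4, -0.05, 0, 0, 0],
    [0.4, -0.05, 0, 0, 0],
    [0.4, 0, 0, 0, 0],
    [0.4, 0, 0, 0, 0],
  ],
)

```text
clock: 10.0
tool_pos: [463.9, -247.2, 31.0]
tool_rot: [-0.007, 0.449, 0.894, 0.004]
ft_force: [-11.7, 15.5, 14.1]
gripper_width: 0.699
finger_force: 9.8
```

Request:
drive_tool(
  rows=[
    [0.4, -0.05, 0, 0, 0],
    [0.4, -0.05, 0, 0, 0],
    [0.4, 0, 0, 0, 0],
    [0.4, 0, 0, 0, 0],
  ],
)

```text
clock: 10.33
tool_pos: [464.0, -247.2, 31.0]
tool_rot: [-0.011, 0.448, 0.894, 0.005]
ft_force: [-17.8, 21.7, 20.4]
gripper_width: 0.7
finger_force: 13.7
```

Request:
drive_tool(
  rows=[
    [0.4, 0.1, 0, 0, 0],
    [0.4, 0.15, 0, 0, 0],
    [0.4, 0.3, 0, 0, 0],
    [0.4, 0.6, 0, 0, 0],
    [0.4, 0.8, 0, 0, 0],
    [0.4, 0.5, 0, -0.5, 0],
    [0.4, 0, 0, -0.9, 0],
    [0.4, 0, 0, -0.9, 0],
    [0.4, 0, 0, -0.9, 0],
    [0.4, 0, 0, -0.9, 0],
    [0.4, 0.9, 0, -0.5, 0],
    [0.4, 0.9, 0, 0, 0],
    [0.4, 0.9, 0, 0, 0],
    [0.4, 0.9, 0, 0, 0],
    [0.4, 0.9, 0, 0, 0],
    [0.4, 0, 0, 0, 0],
    [0.4, 0, 0, 0, 0],
  ],
)

```text
clock: 11.75
tool_pos: [345.1, -88.1, 169.5]
tool_rot: [0.001, 0.448, 0.894, 0.0]
ft_force: [0.1, 0.1, 0.7]
gripper_width: 0.7
finger_force: 0.0
```

Run:
```python
from h import *
s,p,R,yaw=tool(); print(p,yaw,s['ft_force'])
t=cap('top','top3.png'); w=cap('side','side3.png')
for o in blockpose(t,np.array([494,-295])): print(np.round(o,1))
a=cv2.imread('pics/top3.png')[110:260,185:335];b=cv2.imread('pics/side3.png')[140:260,180:300]
cv2.imwrite('pics/m3.png',np.hstack([cv2.resize(a,(400,400),interpolation=2),cv2.resize(b,(400,400),interpolation=2)]))
```

```text
[345.051205   -88.14018401 169.4954683 ] 36.78707521432507 [0.07668245 0.1446489  0.65200323]
[ 496.5 -292.8  109.    94.5   36.7]
```

View pics/m3.png

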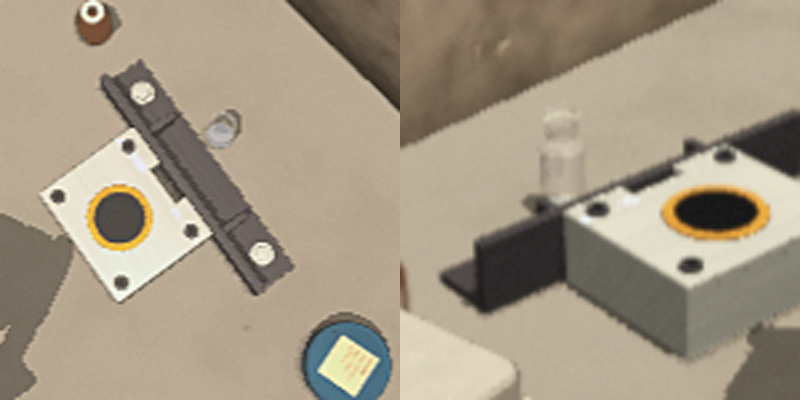

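The block's notched face lies flat along the fence: its front edge runs from (135,128) to (210,237) in the left crop. Its yaw matches the fence, it is near centre, and the bystanders haven't moved.

```bash
python3 -c "
from plant import ctrl
print(ctrl.close_job())"
```

```text
the job is handed in; nothing more can be done
None
```

The block was turned square while about 40 mm clear of the fence, then pushed flush against it near the fence's middle, with the tin, bottle and vial left where they stood; the job is handed in, but the hand-in returned no verdict.

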